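# Set the length stop

## Robot

A 7-joint arm with a two-finger parallel gripper is mounted at the origin on a cart in front of the work surface, level with it; the furniture and walls round the work are solid. World frame = base frame: x ahead of the robot, y to its left, z up, the work surface at z = 0. Lengths are in m, angles in rad, forces in N, time in s.
With the tool pointing down it reaches from about 0.35 to 0.9 m from the base axis. Payload 8.1 kg.
Tool frame: the origin (TCP) lies midway between the tips of the shut fingers; the grasp point (between the pads) lies 19 mm behind it; z points along the fingers, x is the direction in which the jaws open and shut, and the axes are right-handed (so a half turn about z gives the same grasp; the last joint's range is limited). The gripper opens to 92 mm and grips with 3 to 60 N. Pads are 19 mm wide; open, the fingers measure 130 mm over their backs; the gripper's body (75 mm by 190 mm) begins 47 mm behind the grasp point.
Start: joints at [-1.331, 0.434, 0.025, 1.573, -0.012, 1.134, -0.075], TCP at [0.21, 0.589, 0.227] pointing down, gripper open.
Joint ranges: [-2.62, 2.62], [-0.44, 2.09], [-1.27, 1.32], [0.08, 2.57], [-1.32, 4.46], [0.12, 2], [-2.74, 2.74]. Speed limits (rad/s): [2.22, 2.22, 3.01, 3.01, 3.14, 3.14, 3.14].

## Interface

Orientations are given as a rotation vector (axis times angle).
In Python, from cell import arm gives the robot as it stands. The module is installed in compiled form; this text tells all that it offers.
- The arm moves only by the tool play_rows, never from a script. Its argument "motion" is a list of rows, each a list of 7 numbers: the gripper's target within -1 to 1 (fully open at 1, half-way at 0, shut at -1), then the shift along the tool's x, y, z in mm, then the turn, a rotation vector about the tool's x, y, z in rad. In form: [[claw, tx, ty, tz, ax, ay, az], ...]. A call has 1 to 10 rows; each row is the pose to reach, as a shift and turn from the pose measured when the call began, along the tool's axes at that moment; what a row does not reach only later rows make up. A row lasts 1/10 s, in which the tool goes at most 50 mm and 8.59 degrees, less where a joint would pass 70% of its speed; a pose out of reach is approached as far as the arm can. A call with a gripper value outside its range is refused whole. The fingers move at their own pace and stop on an object; "force" is the grip in N (left out, the last holds). Time passes only in rows, so rows that repeat a pose let the fingers close. It gives the time, the measured TCP pose, the force and the opening at its end, in the units of the state.
- arm.observe(): the state, without advancing time (a new reading comes with each control period).
- arm.get_image(name): name is "scene" or "top"; returns a dict with "img" (384x512x3 uint8, blue, green, red), "depth" (384x512 float32, m along the optical axis (not along the pixel's ray), 0 where there is no reading), "K" (3x3 intrinsics, pixels), "k1" (the pictures are not rectified: a ray, as slopes to the right and down, at radius r is drawn at 1 + k1 r^2 times it, then the intrinsics apply), "rvec" (rotation vector, rad) and "tvec" (3), from world to camera coordinates, as OpenCV has them. Camera axes: x right, y down, z forward; pixel columns grow to the right and rows downward; lengths in m; the calibration is good to about 2 mm. A picture is of the moment at which its call begins.
- arm.sign_off(): hands the job in, once; it reports no verdict.
Trained networks look in a picture, given as the dict that the camera call returned (one of the last four; its "shot" number tells which), for a name from the list of things; names that differ only in an ending like _2 or _b are one class to them, and where a whole thing is asked for, a point or a joint stands for the part that bears it (a point fixed in the world has none). Each returns a list of dicts, best first, with "score" (0 to 1); they miss things now and then, are a little off and sometimes report something else, mostly with a low value. They report only what shows in the picture. A call takes as long as a camera call.
- arm.look_for(picture, query): "box" ([left, top, width, height] as shares, 0 to 1, of the picture: columns of its width, rows of its height, round what is visible of it).
The state is a dict: "clock": time; "joints": joint angles; "dq": joint speeds; "joint_efforts": joint torques, N m; "position": TCP position; "ee_rot": TCP orientation; "force": force on the tool from outside, world axes, zero at the start; "ft_torque": the same for the moment, N m; "width": opening from 0.0 (shut) to 1.0 (fully open).
Only numpy, scipy, OpenCV 4.12 (cv2) and the standard library are available. Lean on these libraries where they do the work, as an engineer would, in place of code of your own. Each camera call takes 0.05 s, during which the arm holds its last target. There are 200 camera calls.

## Task

Set the length-stop rail on the bench: with the shut fingertips press down the black release pad in the middle of the sliding carriage to free its brake and, keeping it pressed, push the carriage along the rail until it rests against the marked stop, the one with the arrow-head pointer on top. Then let the pad spring back up so that the brake holds the carriage there. Do not grip or pinch anything, do not force the carriage while its brake is on, and leave the other things on the bench where they lie.

Things in the scene. Friction and masses are not known exactly. Their poses are not given: they have to be found in the camera images.
- carriage_mid (a point): Middle of the sliding aluminium carriage, 80 mm along the rail, 80 mm across; 50 mm above the bench. y axis along the rail, x across it (away from the robot), z up. End faces 40 mm either way along y. On top two cheeks, each 14 mm thick along y, 80 mm across, tops 78 mm above the bench; the thumb well between them is 52 mm along y and open at both sides across.
- pad_top (a point): Top centre of the black ribbed release pad, in the thumb well in the carriage's middle: 66 mm across the rail, 46 mm along it; top 66 mm above the bench when up, 12 mm below the cheek tops; goes straight down when pressed. Axes as the carriage; it rides along with it.
- pad (a joint): Release pad travel: 0 up (brake on, friction holds the carriage against some 14 N), grows as pressed, 0.009 m = fully down. Brake free from 3 mm on; 4 to 7 mm is a safe press while pushing. The spring needs about 5 N to start, 8 N at 5 mm, 10 N fully down. Let go, it springs up and the brake grips again.
- carriage (a joint): Position of the carriage along the rail (m), 0 at the middle of the rail, growing along the rail's own +y. With the brake free it moves with 1 to 2 N.
- jig: The rail unit, fixed to the bench: wooden base 100x340x18 mm with an aluminium rail 36 mm wide, its top 38 mm above the bench, along its length, and a graduated strip on the side toward the robot. Origin at the centre of the underside; y along the rail, x across it away from the robot, z up.
- stop_arrow_mid (a point): Middle of the marked stop, a steel block on the rail near either end, 24 mm along the rail, 72 mm across, top 58 mm above the bench, with a flat arrow-head pointer on top (z 58-62 mm, head 40 mm wide) pointing toward the robot, 76 mm out from mid-rail. Point 50 mm above the bench; y along the rail. Touching: this point and the carriage's middle are 52 mm apart.
- stop_plain_mid (a point): Middle of the other stop, a like steel block near the other end of the rail, with a screw but no pointer. Same size and axes; not the one wanted.
- pencil: yellow pencil, 168 mm long, lying in front of the rail (robot side); a bystander, loose. Origin at the centre of its underside.
- bone_long: small off-white bar, 25x75x8 mm, lying in front of the rail; a bystander, loose. Origin at the centre of its underside.
- bone_short: small off-white bar, 49x36x9 mm, lying behind the rail; a bystander, loose. Origin at the centre of its underside.
- tape_small: small yellow roll of tape, 48x47x20 mm, lying behind the rail; a bystander, loose. Origin at the centre of its underside.
- slide_calliper: steel slide calliper, 164x104x8 mm, lying at the left front of the bench; a bystander, loose. Origin at the centre of its underside.
- small_plane: small brass hand plane, 71x79x36 mm, at the left of the bench; a bystander, loose. Origin at the centre of its underside.
- bottle_glue: white glue bottle with a red tip, 50x50x138 mm, standing at the left back; a bystander, loose. Origin at the centre of its underside.

How it is judged:
By the outcome, as a careful person would: the job done as asked, in the order asked, and still so for the second after the job is handed in, with the robot touching nothing.
It also fails if it takes over 38 s, if anything falls off the work surface, if the arm or the gripper's body presses on something with over 40 N, if the wrist force passes 120 N, or if a joint passes its speed limit or range.

## Working session

There is one attempt and no reset: what is moved stays moved. The work goes in short steps, Python scripts to look and compute and a tool call to move; the robot and the scene stay as the last step left them, time stands still between calls to the robot, and variables do not carry over. Pictures are saved under pics/ and viewed, on a budget of 10 in all, crops included, one or two more only if the job needs it, and the job is handed in when it is done.

Besides the shell and the picture viewer there is one more tool, called by a JSON object that holds its "method" and its "body". play_rows: Moves the arm, as the interface text tells. Its arguments: {"type":"object","properties":{"motion":{"type":"array"},"force":{"type":"number"}},"required":["motion"]}

```bash
mkdir -p pics
cat > h.py <<'E'
import numpy as np, cv2
from cell import arm
def world(p,u,v,d=None):
    # pixel(s)+depth -> world
    K=p["K"];u=np.atleast_1d(u).astype(float);v=np.atleast_1d(v).astype(float)
    if d is None: d=p["depth"][v.astype(int),u.astype(int)]
    n=cv2.undistortPoints(np.stack([u,v],1)[:,None],K,np.array([p["k1"],0,0,0,0.]))[:,0]
    R=cv2.Rodrigues(np.array(p["rvec"],float))[0]
    c=np.c_[n*np.c_[d],d]
    return (c-np.ravel(p["tvec"]))@R
def boxes(p,names):
    for q in names:
        for r in arm.look_for(p,q)[:2]:
            b=np.array(r["box"])*[512,384,512,384]
            c=b[:2]+b[2:]/2
            print(q,round(r["score"],2),b.round(),world(p,c[0],c[1]).round(3))
E
python3 - <<'E'
from h import *
s=arm.observe();print({k:np.round(v,3) for k,v in s.items()})
for n in("top","scene"):
    p=arm.get_image(n);cv2.imwrite(f"pics/{n}0.png",cv2.resize(p["img"],(768,576)));print(n,p["k1"])
    boxes(p,["carriage_mid","pad_top","stop_arrow_mid","stop_plain_mid","jig"])
E
```

```text
{'clock': np.float64(0.0), 'joints': array([-1.331,  0.435,  0.025,  1.574, -0.012,  1.134, -0.075]), 'dq': array([-0.001,  0.   , -0.   ,  0.   ,  0.001, -0.001,  0.001]), 'joint_efforts': array([ 1.0000e-03, -6.6786e+01,  9.8500e-01, -3.1446e+01, -6.1000e-02,
        4.3000e-02,  0.0000e+00]), 'position': array([0.21 , 0.588, 0.226]), 'ee_rot': array([ 2.567e+00,  1.809e+00, -2.000e-03]), 'force': array([ 0.132, -0.192, -0.47 ]), 'ft_torque': array([-0.005,  0.031,  0.001]), 'width': np.float64(1.001)}
top -0.01170330576681327
carriage_mid 0.97 [281. 175.  39.  44.] [[0.522 0.086 0.066]]
pad_top 0.56 [287. 179.  23.  34.] [[0.524 0.09  0.068]]
stop_arrow_mid 0.74 [346. 176.  21.  54.] [[ 0.507 -0.032  0.059]]
stop_arrow_mid 0.68 [205. 174. 161.  50.] [[0.517 0.118 0.078]]
stop_plain_mid 0.58 [225. 181.   8.  36.] [[0.523 0.234 0.059]]
jig 0.92 [206. 173. 163.  53.] [[0.515 0.114 0.079]]
scene 0.006551540531814937
carriage_mid 0.96 [264. 175.  42.  32.] [[0.489 0.119 0.067]]
pad_top 0.63 [212. 169. 129.  63.] [[0.509 0.13  0.037]]
pad_top 0.56 [277. 180.  25.  10.] [[0.508 0.091 0.068]]
stop_arrow_mid 0.83 [308. 173.  30.  22.] [[ 0.495 -0.016  0.05 ]]
stop_arrow_mid 0.73 [263. 174.  47.  31.] [[0.488 0.116 0.068]]
stop_plain_mid 0.57 [221. 196.  31.  26.] [[0.505 0.25  0.049]]
jig 0.73 [211. 174. 129.  59.] [[0.509 0.131 0.028]]
jig 0.7 [275. 180.  25.  13.] [[0.506 0.097 0.068]]
```

```bash
cat > geo.py <<'E'
from h import *
def cloud(p):
    v,u=np.mgrid[0:384,0:512]; d=p["depth"]; m=d>0
    W=np.full((384,512,3),np.nan); W[m]=world(p,u[m],v[m],d[m]); return W
E
python3 - <<'E'
from geo import *
t=arm.get_image("top");s=arm.get_image("scene")
a=cv2.resize(t["img"][150:250,180:400],(792,360),interpolation=cv2.INTER_CUBIC)
b=cv2.resize(s["img"][155:245,190:370],(480,240),interpolation=cv2.INTER_CUBIC)
o=np.zeros((600,792,3),np.uint8);o[:360]=a;o[360:,:480]=b
cv2.imwrite("pics/c1.png",o)
W=cloud(t);X,Y,Z=np.moveaxis(W,-1,0)
roi=(X>.38)&(X<.68)&(Y>-.12)&(Y<.35)
for lo,hi,n in((.072,.084,"cheek"),(.062,.0705,"pad"),(.053,.0605,"stop"),(.033,.043,"rail"),(.012,.023,"base")):
    m=(roi&(Z>lo)&(Z<hi)).astype(np.uint8)
    k,l,st,c=cv2.connectedComponentsWithStats(m)
    for i in range(1,k):
        if st[i,4]>25:
            q=W[l==i]; r=cv2.minAreaRect((q[:,:2]*1000).astype(np.float32))
            print(n,st[i,4],np.median(q[:,2]).round(4),"rect",np.round(r[0],1),np.round(r[1],1),round(r[2],1))
E
```

```text
cheek 124 0.0785 rect [664.6 180.8] [ 13.7 147.9] 6.6
cheek 36 0.0793 rect [674.3 323.9] [38.8  2.9] 76.5
cheek 264 0.0773 rect [526.6  53.3] [14.7 79.7] 89.5
cheek 260 0.0774 rect [527.1 119.5] [14.  78.2] 89.7
pad 27 0.0667 rect [659.9 167.5] [ 2.8 43.4] 7.2
pad 26 0.067 rect [660.8 228.7] [45.1  2.2] 85.2
pad 668 0.0661 rect [526.9  86.3] [46.  64.8] 89.2
pad 28 0.0627 rect [515.3 -28.1] [21.4  9.9] 1.6
pad 26 0.0628 rect [478.6 -23.9] [13.9 24. ] 59.1
pad 29 0.0635 rect [464.7 -28.4] [20.6  9.7] 79.2
stop 27 0.0581 rect [659.3 205.3] [40.9  3.3] 85.3
stop 257 0.0577 rect [526.6 -28. ] [24.9 71.4] 88.2
stop 337 0.0575 rect [527.6 238.2] [23.  70.7] 89.0
rail 269 0.0391 rect [674.9  59. ] [ 10.5 132.6] 0.8
rail 67 0.0387 rect [674.2 327.4] [44.2  9.4] 87.4
rail 451 0.0376 rect [525.8  11.6] [58.3 36. ] 88.1
rail 127 0.0375 rect [526.1 -53. ] [16.3 35.6] 89.7
rail 186 0.0376 rect [528.7 263.4] [21.7 35.8] 89.5
rail 788 0.0377 rect [528.1 176.6] [101.2  37. ] 89.9
base 103 0.0172 rect [671.  69.] [149.3   2.7] 90.0
base 36 0.0182 rect [671.  328.3] [ 2.  42.7] 0.4
base 269 0.0195 rect [613.8 175.3] [46.7 47.2] 38.7
base 409 0.0175 rect [562.3 -13.9] [100.  29.] 88.0
base 726 0.0177 rect [563.7 199.3] [151.9  29.1] 88.5
base 1651 0.018 rect [493.6 123.5] [305.8  33.6] 89.3
base 91 0.0179 rect [493.2 -55.7] [19.6 29.2] 71.6
```

View pics/c1.png

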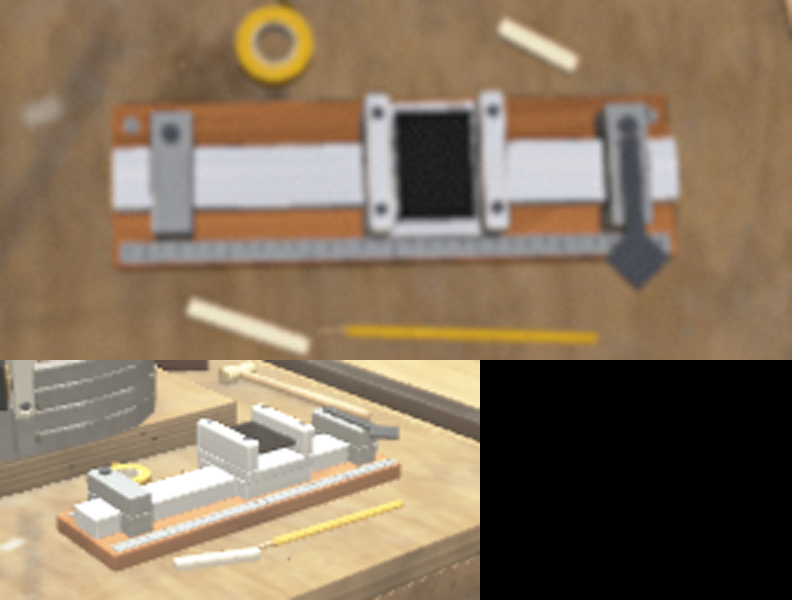

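View pics/scene0.png

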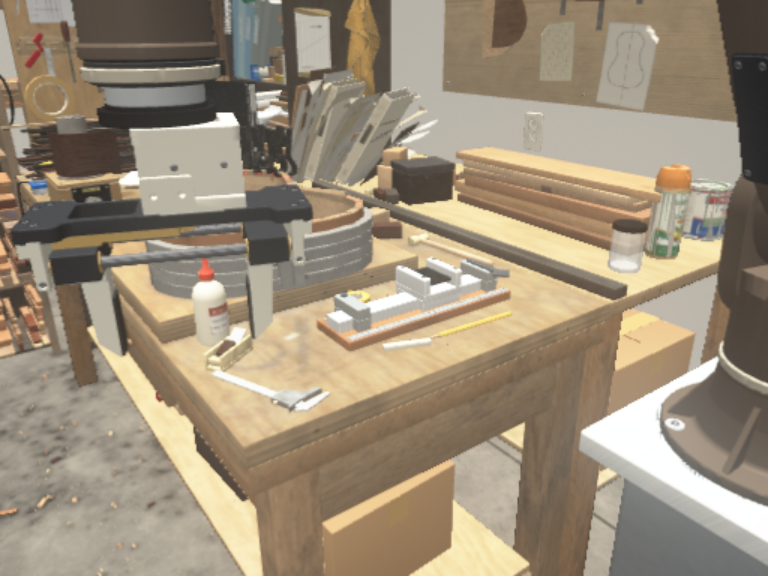

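```bash
cat > to.py <<'E'
import sys
from h import *
from scipy.spatial.transform import Rotation as R
def row(P,yaw=0):
    s=arm.observe();A=R.from_rotvec(s["ee_rot"])
    B=R.from_euler('z',yaw,degrees=True)*R.from_euler('x',180,degrees=True)
    return (A.inv().apply(np.array(P)-s["position"])*1000).round(1),(A.inv()*B).as_rotvec().round(3)
if __name__=="__main__":
    s=arm.observe();print("t",round(float(s["clock"]),2),"pos",s["position"].round(4),"F",s["force"].round(2),"w",s["width"].round(3))
    a=list(map(float,sys.argv[1:]));print(row(a[:3],*(a[3:] or [0])))
E
python3 to.py 0.38 0.33 0.2 30; python3 to.py 0.527 0.078 0.13 0
python3 - <<'E'
from geo import *
W=cloud(arm.get_image("top"));X,Y,Z=np.moveaxis(W,-1,0)
m=(Z>.09)&(X<.72)&(Y>-.2)&(Y<.42)
if m.any(): print(W[m].min(0),W[m].max(0),m.sum()); m&=(Y<.25);print(W[m].min(0) if m.any() else None,W[m].max(0) if m.any() else None)
E
```

```text
[0.62142646 0.06680651 0.0900162 ] [0.71991193 0.41993582 0.15021098] 4223
[0.65647473 0.06680651 0.09009013] [0.71981589 0.24999898 0.15021098]Traceback (most recent call last):
  File "to.py", line 9, in <module>
    s=arm.observe();print("t",round(float(s["clock"]),2),"pos",s["position"].round(4),"F",s["force"].round(2),"w",s["width"].round(3))
                                                                                                                  ^^^^^^^^^^^^^^^^
AttributeError: 'float' object has no attribute 'round'
Traceback (most recent call last):
  File "to.py", line 9, in <module>
    s=arm.observe();print("t",round(float(s["clock"]),2),"pos",s["position"].round(4),"F",s["force"].round(2),"w",s["width"].round(3))
                                                                                                                  ^^^^^^^^^^^^^^^^
AttributeError: 'float' object has no attribute 'round'
```

```bash
sed -i 's/s\["width"\].round(3)/round(float(s["width"]),3)/' to.py
python3 to.py 0.37 0.33 0.21 35; python3 to.py 0.52 0.078 0.13 0
```

```text
t 0.75 pos [0.2101 0.5887 0.2268] F [ 0.37 -0.16 -0.9 ] w 0.998
(array([-189.9,  237.6,   16.7]), array([-0.   , -0.   ,  0.617]))
t 0.75 pos [0.2101 0.5887 0.2268] F [ 0.37 -0.16 -0.9 ] w 0.998
(array([-376.8,  463.6,   96.7]), array([-0.   , -0.   ,  1.228]))
```

{"method": "play_rows", "body": {"motion": [[-1,-20,25,0,0,0,0.06],[-1,-45,55,0,0,0,0.14],[-1,-75,93,0,0,0,0.24],[-1,-105,131,0,0,0,0.34],[-1,-135,168,5,0,0,0.44],[-1,-160,200,5,0,0,0.52],[-1,-180,225,10,0,0,0.58],[-1,-190,238,15,0,0,0.617],[-1,-190,238,15,0,0,0.617],[-1,-190,238,15,0,0,0.617]], "force": 20}}

```text
clock: 1.75
position: [0.3698, 0.3308, 0.2117]
ee_rot: [-2.995, -0.947, 0.0]
force: [-0.6, 1.3, -0.5]
width: 0.178
```

```bash
python3 to.py 0.52 0.078 0.13 0
```

```text
t 1.75 pos [0.3698 0.3308 0.2117] F [-0.61  1.33 -0.54] w 0.178
(array([-22.5, 293.3,  81.5]), array([-0.001,  0.   ,  0.613]))
```

{"method": "play_rows", "body": {"motion": [[-1,-3,38,0,0,0,0.08],[-1,-6,80,0,0,0,0.17],[-1,-10,125,0,0,0,0.26],[-1,-13,170,0,0,0,0.36],[-1,-17,215,10,0,0,0.45],[-1,-20,255,30,0,0,0.53],[-1,-22,280,50,0,0,0.58],[-1,-22.5,293,70,0,0,0.613],[-1,-22.5,293,81,0,0,0.613],[-1,-22.5,293,81,0,0,0.613]]}}

```text
clock: 2.75
position: [0.5187, 0.0802, 0.1291]
ee_rot: [-3.141, -0.005, 0.005]
force: [-0.1, -0.3, -0.6]
width: 0.007
```

```bash
python3 to.py 0.52 0.078 0.070 0
python3 - <<'E'
from h import *
t=arm.get_image("top");s=arm.get_image("scene")
o=np.vstack([cv2.resize(t["img"][120:250,180:400],(507,300)),cv2.resize(s["img"][115:235,190:390],(507,300),interpolation=cv2.INTER_CUBIC)])
cv2.imwrite("pics/c2.png",o)
E
```

```text
t 2.75 pos [0.5187 0.0802 0.1291] F [-0.09 -0.34 -0.56] w 0.007
(array([ 1.5,  2.2, 59.1]), array([-0.   ,  0.003,  0.003]))
```

View pics/c2.png

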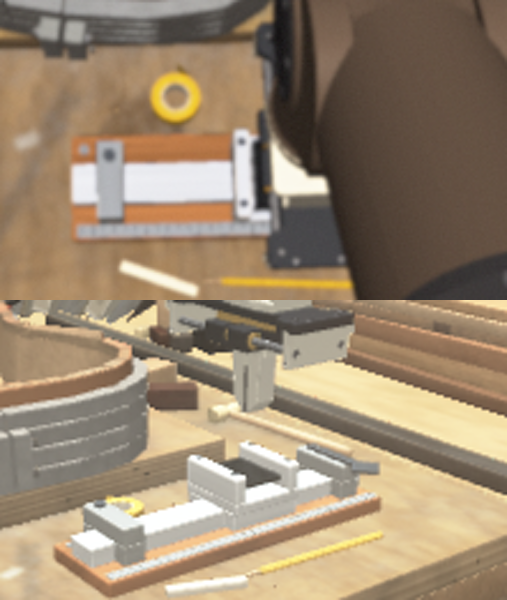

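Shut fingertips hang above the well (lower view ≈ (252,400), pad at (250,470)); the arm hides the arrow stop from above, but the +y cheek still shows (240,175). Descending.

{"method": "play_rows", "body": {"motion": [[-1,1.5,2,20,0,0.003,0.003],[-1,1.5,2,40,0,0.003,0.003],[-1,1.5,2,53,0,0.003,0.003],[-1,1.5,2,58,0,0.003,0.003],[-1,1.5,2,60,0,0.003,0.003],[-1,1.5,2,60,0,0.003,0.003]]}}

```text
clock: 3.45
position: [0.5213, 0.0787, 0.0713]
ee_rot: [-3.14, -0.001, -0.004]
force: [-0.1, -0.5, 0.7]
width: 0.004
```

{"method": "play_rows", "body": {"motion": [[-1,0,0,3,0,0,0],[-1,0,0,6,0,0,0],[-1,0,0,8,0,0,0],[-1,0,0,8,0,0,0],[-1,0,0,8,0,0,0]]}}

```text
clock: 3.95
position: [0.522, 0.0789, 0.0638]
ee_rot: [-3.139, -0.001, -0.006]
force: [-0.4, 0.1, 6.2]
width: 0.007
```

{"method": "play_rows", "body": {"motion": [[-1,0,0,2,0,0,0],[-1,0,0,3.5,0,0,0],[-1,0,0,3.5,0,0,0],[-1,0,0,3.5,0,0,0]]}}

```text
clock: 4.35
position: [0.5221, 0.0789, 0.0608]
ee_rot: [-3.139, -0.001, -0.007]
force: [-2.5, -0.6, 8.7]
width: 0.006
```

```bash
python3 to.py 0.521 0.016 0.0608 0
```

```text
t 4.35 pos [0.5221 0.0789 0.0608] F [-2.45 -0.65  8.69] w 0.006
(array([-1.1, 62.9, -0.2]), array([-0.003, -0.004,  0.001]))
```

{"method": "play_rows", "body": {"motion": [[-1,0,3,0.5,0,0,0],[-1,0,7,0.5,0,0,0],[-1,0,11,0.5,0,0,0],[-1,0,15,0.5,0,0,0],[-1,0,19,0.5,0,0,0],[-1,0,23,0.5,0,0,0],[-1,0,27,0.5,0,0,0],[-1,0,30,0.5,0,0,0],[-1,0,30,0.5,0,0,0]]}}

```text
clock: 5.25
position: [0.5218, 0.0484, 0.0606]
ee_rot: [-3.139, -0.0, -0.006]
force: [-3.4, -1.5, 8.3]
width: 0.005
```

```bash
cat > car.py <<'E'
from geo import *
for n in("top","scene"):
    W=cloud(arm.get_image(n));X,Y,Z=np.moveaxis(W,-1,0)
    for nm,lo,hi in(("cheek",.072,.084),("stop",.053,.0605)):
        m=((X>.48)&(X<.58)&(Y>-.1)&(Y<.15)&(Z>lo)&(Z<hi)).astype(np.uint8)
        k,l,st,c=cv2.connectedComponentsWithStats(m)
        for i in range(1,k):
            if st[i,4]>15:
                q=W[l==i];print(n,nm,st[i,4],"x",q[:,0].min().round(3),q[:,0].max().round(3),"y",(np.percentile(q[:,1],[2,50,98])*1000).round(1))
E
python3 car.py; python3 to.py 0.521 0.016 0.0608 0
```

```text
top cheek 263 x 0.487 0.565 y [82.3 89.3 95.9]
top stop 42 x 0.49 0.537 y [68.8 76.7 79.2]
scene cheek 117 x 0.484 0.541 y [18.3 43.  61.3]
scene cheek 123 x 0.485 0.564 y [83.8 94.  97.3]
scene stop 41 x 0.488 0.531 y [-28.  -17.3 -13.9]
scene stop 130 x 0.484 0.564 y [21.1 80.7 97.5]
t 5.35 pos [0.5218 0.0485 0.0606] F [-3.44 -1.28  9.28] w 0.006
(array([-0.8, 32.5, -0.3]), array([-0.003, -0.004,  0.   ]))
```

{"method": "play_rows", "body": {"motion": [[-1,0,3,0.4,0,0,0],[-1,0,7,0.4,0,0,0],[-1,0,11,0.4,0,0,0],[-1,0,15,0.4,0,0,0],[-1,0,19,0.4,0,0,0],[-1,0,23,0.4,0,0,0],[-1,0,26,0.4,0,0,0],[-1,0,28,0.4,0,0,0],[-1,0,28,0.4,0,0,0]]}}

```text
clock: 6.25
position: [0.5216, 0.0202, 0.0605]
ee_rot: [-3.139, 0.0, -0.005]
force: [-3.1, -1.0, 8.2]
width: 0.006
```

{"method": "play_rows", "body": {"motion": [[-1,0,1,0.4,0,0,0],[-1,0,2,0.4,0,0,0],[-1,0,3,0.4,0,0,0],[-1,0,3,0.4,0,0,0]]}}

```text
clock: 6.65
position: [0.5215, 0.0172, 0.0606]
ee_rot: [-3.138, 0.001, -0.006]
force: [-2.4, 0.6, 8.6]
width: 0.007
```

```bash
python3 car.py; python3 to.py 0.521 0.016 0.0608 0
```

```text
top cheek 265 x 0.487 0.567 y [51.1 58.6 64.8]
top stop 78 x 0.495 0.559 y [36.1 44.4 47.6]
scene cheek 114 x 0.484 0.537 y [-11.8  10.   30.4]
scene cheek 123 x 0.487 0.566 y [52.4 62.9 66.2]
scene stop 132 x 0.484 0.565 y [-24.2  41.1  66.4]
t 6.75 pos [0.5215 0.0172 0.0606] F [-2.72 -0.44  8.8 ] w 0.001
(array([-0.5,  1.2, -0.2]), array([-0.003, -0.004, -0.   ]))
```

{"method": "play_rows", "body": {"motion": [[-1,0,1,0.4,0,0,0],[-1,0,2,0.4,0,0,0],[-1,0,2,0.4,0,0,0]]}}

```text
clock: 7.05
position: [0.5215, 0.0162, 0.0607]
ee_rot: [-3.137, -0.0, -0.006]
force: [-1.6, 3.5, 8.4]
width: 0.003
```

{"method": "play_rows", "body": {"motion": [[-1,0,1,0.4,0,0,0],[-1,0,2,0.4,0,0,0],[-1,0,2,0.4,0,0,0]]}}

```text
clock: 7.35
position: [0.5216, 0.0157, 0.0608]
ee_rot: [-3.135, -0.002, -0.006]
force: [-2.6, 4.2, 7.5]
width: 0.005
```

```bash
python3 car.py; python3 to.py 0.521 0.016 0.0608 0
```

```text
top cheek 259 x 0.487 0.567 y [50.  57.4 63.8]
top stop 16 x 0.544 0.562 y [40.2 43.1 46.6]
top stop 24 x 0.505 0.527 y [40.5 45.3 47.1]
top stop 18 x 0.494 0.504 y [33.4 39.4 45.9]
scene cheek 99 x 0.485 0.537 y [-12.9   9.4  28.8]
scene cheek 121 x 0.484 0.565 y [52.6 61.8 65.9]
scene stop 129 x 0.485 0.566 y [-25.1  50.9  65.4]
t 7.45 pos [0.5216 0.0157 0.0608] F [-2.66  4.8   8.41] w 0.005
(array([-0.6, -0.3, -0. ]), array([-0.007, -0.004,  0.001]))
```

{"method": "play_rows", "body": {"motion": [[-1,0,0.5,-1,0,0,0],[-1,0,0.5,-3,0,0,0],[-1,0,0.3,-5,0,0,0],[-1,0,0,-8,0,0,0],[-1,0,0,-13,0,0,0],[-1,0,0,-25,0,0,0],[-1,0,0,-45,0,0,0],[-1,0,0,-80,0,0,0],[-1,0,0,-120,0,0,0],[-1,0,0,-150,0,0,0]]}}

```text
clock: 8.45
position: [0.5214, 0.0141, 0.2138]
ee_rot: [-3.135, -0.001, -0.009]
force: [0.9, -0.0, 0.1]
width: 0.002
```

```bash
python3 to.py 0.40 0.30 0.25 30
```

```text
t 8.45 pos [0.5214 0.0141 0.2138] F [ 0.87 -0.01  0.14] w 0.002
(array([-121.1, -286.2,  -34.9]), array([-0.005, -0.008, -0.523]))
```

Move aside to see the whole rail from above.

{"method": "play_rows", "body": {"motion": [[-1,-10,-25,-10,0,0,-0.06],[-1,-25,-60,-20,0,0,-0.12],[-1,-42,-100,-30,0,0,-0.2],[-1,-59,-140,-35,0,0,-0.28],[-1,-76,-180,-35,0,0,-0.36],[-1,-93,-220,-35,0,0,-0.44],[-1,-108,-256,-35,0,0,-0.5],[-1,-118,-278,-35,0,0,-0.523],[-1,-121,-286,-35,0,0,-0.523],[-1,-121,-286,-35,0,0,-0.523]]}}

```text
clock: 9.45
position: [0.3999, 0.3003, 0.2505]
ee_rot: [-3.029, -0.813, -0.012]
force: [0.0, -0.7, -0.3]
width: 0.007
```

Run:
```python
from geo import *
t=arm.get_image("top");s=arm.get_image("scene")
o=np.vstack([cv2.resize(t["img"][150:250,180:400],(792,360),interpolation=cv2.INTER_CUBIC),np.pad(cv2.resize(s["img"][155:245,190:370],(480,240),interpolation=cv2.INTER_CUBIC),((0,0),(0,312),(0,0)))])
cv2.imwrite("pics/c3.png",o)
W=cloud(t);X,Y,Z=np.moveaxis(W,-1,0);roi=(X>.44)&(X<.58)&(Y>-.12)&(Y<.35)
for lo,hi,n in((.072,.084,"cheek"),(.062,.0705,"pad"),(.053,.0605,"stop")):
    k,l,st,c=cv2.connectedComponentsWithStats((roi&(Z>lo)&(Z<hi)).astype(np.uint8))
    for i in range(1,k):
        if st[i,4]>25:
            q=W[l==i];r=cv2.minAreaRect((q[:,:2]*1000).astype(np.float32));print(n,st[i,4],np.median(q[:,2]).round(4),np.round(r[0],1),np.round(r[1],1))
```

```text
cheek 265 0.077 [526.6  56.7] [14.5 80.2]
cheek 262 0.0771 [525.3  -9.2] [14.5 78.3]
pad 679 0.0661 [526.5  23.9] [46.3 66.6]
pad 40 0.063 [496.4 -27.4] [10.8 25.3]
pad 37 0.0628 [464.5 -22.3] [27.2 12. ]
stop 170 0.0577 [526.4 -30.2] [21.  71.6]
stop 345 0.0574 [527.8 238.2] [23.  71.4]
```

View pics/c3.png

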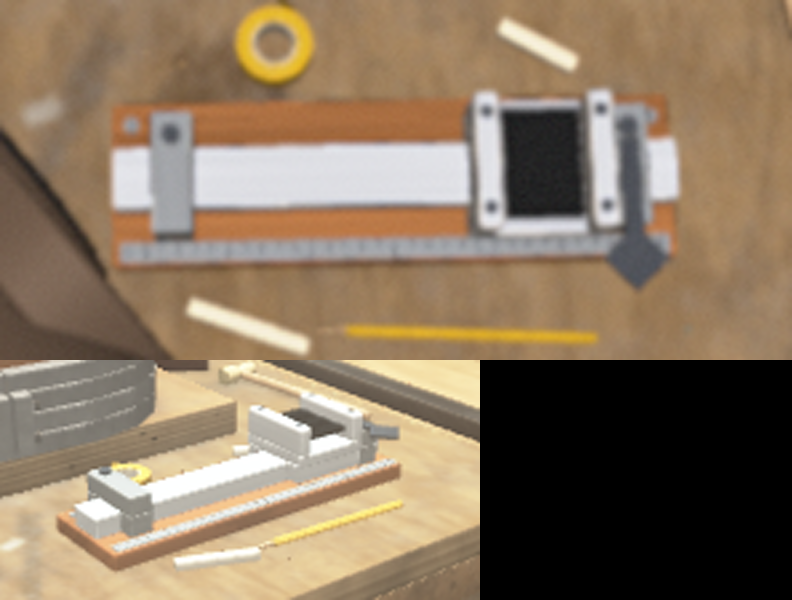

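The carriage's right cheek (≈(605,160)) now sits against the arrow stop (≈(632,170)). The pad is up, and the tape, bars and pencil near the rail are where they were.

```bash
python3 -c "
from cell import arm
print(arm.sign_off())"
```

```text
the job is handed in; nothing more can be done
None
```

The carriage now rests against the arrow-marked stop with its brake on, and I have handed the job in. `sign_off` reports no verdict.

**What I did:** With the shut fingertips I pressed the pad about 5 mm down (8–9 N). Keeping it down, I slid the carriage about 62 mm until it met the arrow stop, where the sideways force rose to 4–5 N. I then lifted straight up and moved the arm clear. The last move ended at 9.45 s, well under the 38 s limit.

**Last checks, from the top camera:**
- **Carriage:** its middle is at y ≈ 23.8 mm. Touching the stop (middle at −28.0 mm) should put it at 24.0 mm, so it agrees within the roughly 2 mm calibration.
- **Pad:** back up at 66.1 mm.
- **Other things:** the tape, both bars and the pencil look unmoved. I did not check the calliper, plane or bottle in a picture afterwards.
- **Robot:** force readings are near zero, and it is touching nothing.

**Disagreement:** the last fit of the arrow stop's block gave −30.2 mm instead of −28.0 mm, with fewer points because the carriage now partly covers it. I relied on the first, unobstructed measurement and the contact force.

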